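# Load a sign blank under the engraver's gantry

## Robot

A 6-joint arm with a two-finger parallel gripper is mounted at the origin on the work surface. World frame = base frame: x ahead of the robot, y to its left, z up, the work surface at z = 0. Lengths are in mm, angles in rad, forces in N, time in s.
With the tool pointing down it reaches from about 250 to 800 mm from the base axis. Payload 3.9 kg.
Tool frame: the origin (TCP) lies on the centre line of the jaws, within the pads' length; the fingertips stand 14 mm ahead of it and the grasp point (between the pads) lies 5 mm behind it (manip.finger_overhang is the distance from the TCP to the fingertips, in mm); z points along the fingers, y is the direction in which the jaws open and shut (so a half turn about z gives the same grasp; the last joint's range is limited). The gripper opens to 85 mm and grips with 20 to 120 N. Pads are 22 mm wide; open, the fingers measure 114 mm over their backs; the gripper's body (76 mm by 85 mm) begins 54 mm behind the grasp point. The pads swing forward as they close: fully open they stand 13 mm farther back than shut.
Start: joints at [1.147, 0.26, -0.138, 1.173, 0, 1.571], TCP at [215.889, 478.547, 215.504] pointing down, gripper open.
Joint ranges: [-2.78, 2.78], [-0.83, 1.72], [-1.28, 1.37], [-1.9, 2.12], [-1.57, 1.48], [-3.14, 3.14]. Speed limits (rad/s): [2.57, 2.57, 3.14, 3.14, 3.14, 3.14].

## Interface

Orientations are given as [roll, pitch, yaw] about the fixed x, y, z axes, in that order (R = Rz(yaw) Ry(pitch) Rx(roll)).
In Python, from rig import manip gives the robot as it stands. The module is installed in compiled form; this text tells all that it offers.
- The arm moves only by the tool send_rows, never from a script. Its arguments are lists of equal length, an entry for each row: "grip": the opening, from 0 (shut) to 1 (fully open); "delta_pos": the shift along the tool's x, y, z in mm, a list of three; "rotation": the turn, a rotation vector about the tool's x, y, z in degrees, a list of three. A call has exactly 8 rows; each row shifts and turns the commanded pose from where the row before left it, along the tool's axes as they then stand; what a row does not reach is not made up. A row lasts 1/12 s, in which the tool goes at most 41.7 mm and 7.16 degrees, less where a joint would pass 70% of its speed; a pose out of reach is approached as far as the arm can. A call with a gripper value outside its range is refused whole. The fingers move at their own pace and stop on an object; "squeeze" is the grip in N (left out, the last holds). Time passes only in rows, so rows that do not move let the fingers close, or fill a call up. It gives the time, the measured TCP pose, the force and the opening at its end, in the units of the state.
- manip.get_obs(): the state, without advancing time (a new reading comes with each control period).
- manip.read_camera(name): name is "side" or "top"; returns (picture, depth): 400x640x3 uint8, red, green, blue; 400x640 float32, mm along the optical axis (not along the pixel's ray), 0 where there is no reading.
- manip.calibration(name): a dict with "fovy" (degrees; the focal length in pixels is half the picture's height over the tangent of half this angle, whatever the lens; pixels are square), "cx", "cy" (the principal point, pixels), "T" (4x4, takes a point from camera to world coordinates). Camera axes: x right, y up, looking along -z (the intrinsics and any distortion apply to the point x, -y, -z); pixel columns grow to the right and rows downward; lengths in mm; the calibration is good to about 2 mm. A picture is of the moment at which its call begins. calibration takes no time and is no camera call.
- manip.close_job(): hands the job in, once; it reports no verdict.
The state is a dict: "time": time; "joints": joint angles; "dq": joint speeds; "tau": joint torques, N m; "tool_pos": TCP position; "ee_rot": TCP orientation; "ft_force": force on the tool from outside, world axes, zero at the start; "torque": the same for the moment, N m; "width": opening from 0.0 (shut) to 1.0 (fully open).
Only numpy, scipy, OpenCV 4.12 (cv2) and the standard library are available. Lean on these libraries where they do the work, as an engineer would, in place of code of your own. Each camera call takes 0.05 s, during which the arm holds its last target. There are 200 camera calls.

## Task

Load the plywood blank into the engraver: with the fingertips, push it flat along the bed, under the low gantry and its head, until it is fully home and square in the corner of the alignment square - its left long side flush against the side fence and its far end against the end stop. Only push it: do not pick it up, tip it or let it lift off the bed. Do not shift the gantry or its head, leave the other things on the bed and the table where they are, and finish with the hand clear.

Things in the scene. Friction and masses are not known exactly. Their poses are not given: they have to be found in the camera images.
- engraver: Open-frame desktop engraver, fixed on the table, 350 mm deep, 400 wide. Origin on the table under its middle; x = loading direction, from its open front (robot's side) to its rear; y to its left; z up. Flat honeycomb bed, top 30 mm above the table, x -145 to +160, y -170 to +170 mm. Side rails along x at y = +-180 to +-200 mm, top 52 mm above the table; in front only a cross member, below the bed.
- stop_corner (a point): Inner corner of the aluminium alignment square on the bed, at bed height (x 100, y 130, z 30 mm in the engraver's frame, same axes). Flats 20 mm wide, 12 mm high above the bed: the side fence on the left runs from here to the front for 245 mm (to the bed's edge), its face along the engraver's x; the end stop runs from here to the right for 150 mm. The blank's far left corner belongs here.
- blank_center (a point): Centre (half-way up) of the plain plywood blank, 160 (its x) by 120 (its y) by 18 mm thick, 0.18 to 0.29 kg, loose, flat on the bed, its near end overhanging the bed's front edge by some 10 to 75 mm. Its x points in the loading direction, skewed up to 12 degrees. It starts before the gantry and right of the fence; slides at 1 to 3 N. Home: centre 80 mm before and 60 mm right of the corner.
- beam_mid (a point): Middle of the underside of the gantry's cross beam, 25 mm above the bed (7 mm over the blank). The beam runs along the engraver's y across the whole bed, 20 mm deep (x) and 40 mm high, carried by end plates with rollers on the side rails; a motor on its right end rises 39 mm above it. Not locked: the gantry rolls along the engraver's x at about 4 N.
- nozzle_tip (a point): Lower tip of the nozzle under the head, 23 mm above the bed (5 mm over the blank). The head hangs on the beam's front face: a box 46 mm wide (y; its carriage plate 60), its front 23 mm before the nozzle axis, its underside otherwise 28 mm or more above the bed, its top 121 mm above the bed. It rolls along the beam at about 3 N.
- focus_gauge: Bystander: small brass cylinder, 18 mm diameter, 18 mm tall, upright on the right part of the bed; origin at its underside.
- offcut: Bystander: plywood strip 22 x 75 (y) x 12 mm lying on the bed near the gantry beam, to the right of where the blank goes; origin at its underside's centre.
- caliper: Bystander: digital caliper 190 mm long, lying on the table in front of the engraver; origin under its middle.
- screwdriver: Bystander: screwdriver lying on the table in front, to the right; origin at its underside's middle.
- tape_roll: Bystander: roll of paper tape, 90 mm diameter, 24 mm high, lying to the right of the engraver; origin at its underside's centre.
- bench_brush: Bystander: brush lying on the table left of the engraver; origin at its underside's middle.
- cleaner: Bystander: white bottle 60 mm diameter, 160 mm tall, standing right of the engraver; origin at its underside's centre.
- pencil_pot: Bystander: white ceramic pot 76 mm diameter, 95 mm tall, with pencils up to 165 mm, standing left of the engraver; origin at its underside's centre.

How it is judged (in metres and radians):
At the end, for the whole second after the job is handed in: The blank lies flat on the bed under the gantry, its far end within 3 mm of the end stop and its left side within 3 mm of the side fence (measured at its centre), square to them within 1.3 degrees (x of blank_center in the frame of stop_corner between -0.083 and -0.077 m and y of blank_center in the frame of stop_corner between -0.063 and -0.057 m and z of blank_center in the frame of stop_corner between 0.0065 and 0.0115 m and angle between the x axis of blank_center and the x axis of engraver, either way round below 0.022 rad and angle between blank_center's own z axis and vertical below 0.02 rad); the robot touches nothing.
It fails at once if the blank is lifted: its centre rises more than 4 mm above where it lies on the bed (z of blank_center in the frame of stop_corner above 0.013 m).
It fails at once if the blank is tipped by more than 3.5 degrees (angle between blank_center's own z axis and vertical above 0.06 rad).
It fails at once if the gantry or its head is shifted by more than 5 mm (distance of any of nozzle_tip, beam_mid from where it was at the start of the episode above 0.005 m).
It fails at once if a bystander is moved by more than 15 mm (distance of any of focus_gauge, offcut, caliper, screwdriver, tape_roll, bench_brush, cleaner, pencil_pot from where it was at the start of the episode above 0.015 m).
It also fails if it takes over 58 s, if anything falls off the work surface, if the arm or the gripper's body presses on something with over 40 N, if the wrist force passes 120 N, or if a joint passes its speed limit or range.

## Working session

There is one attempt and no reset: what is moved stays moved. The work goes in short steps, Python scripts to look and compute and a tool call to move; the robot and the scene stay as the last step left them, time stands still between calls to the robot, and variables do not carry over. Pictures are saved under pics/ and viewed, about 8 in all and at most 12, crops included, and the job is handed in when it is done.

Besides the shell and the picture viewer there is one more tool, called in YAML: its name, and indented under it one key for each argument. send_rows: Moves the arm, as the interface text tells. Its arguments: {"type":"object","properties":{"grip":{"type":"array","items":{"type":"number"}},"delta_pos":{"type":"array","items":{"type":"array","items":{"type":"number"}}},"rotation":{"type":"array","items":{"type":"array","items":{"type":"number"}}},"squeeze":{"type":"number"}},"required":["grip","delta_pos","rotation"]}

```bash
mkdir -p pics; cat > h.py <<'E'
import numpy as np, cv2
from rig import manip
def cal(n):
    c=manip.calibration(n); f=200/np.tan(np.radians(c["fovy"])/2); return c,f
def shot(n,fn):
    im,d=manip.read_camera(n); cv2.imwrite(f"pics/{fn}.png",im[:,:,::-1]); np.save(f"pics/{fn}.npy",d); return im,d
def px2w(n,u,v,d):
    c,f=cal(n); p=np.array([(u-c["cx"])/f*d,-(v-c["cy"])/f*d,-d,1]); return (c["T"]@p)[:3]
def px2z(n,u,v,z):
    a=px2w(n,u,v,0); b=px2w(n,u,v,1000.); t=(z-a[2])/(b[2]-a[2]); return a+t*(b-a)
def w2px(n,p):
    c,f=cal(n); q=np.linalg.inv(c["T"])@np.append(p,1); return c["cx"]+f*q[0]/-q[2], c["cy"]+f*q[1]/q[2]
E
python3 - <<'E'
from h import *
print(manip.get_obs())
for n in("top","side"):
    print(manip.calibration(n)); shot(n,n+"0")
E
```

```text
{'time': 0.0, 'joints': array([ 1.14700061e+00,  2.60685744e-01, -1.39394205e-01,  1.17269071e+00,
        1.11283621e-05,  1.57079347e+00]), 'dq': array([ 1.04811081e-03, -3.31617238e-04, -1.37734744e-03,  4.08375788e-05,
        7.20418145e-04,  1.50327611e-04]), 'tau': array([ 1.61285694e-03, -4.05678713e+01,  2.53924137e+01,  1.88959460e-02,
       -1.36642443e-04, -1.04976183e-05]), 'tool_pos': array([215.59241156, 477.90014293, 214.65451662]), 'ee_rot': array([-3.13961832e+00, -1.11339774e-05,  2.71779977e+00]), 'ft_force': array([-0.31751169, -0.10334972, -0.62903827]), 'torque': array([-0.02237819, -0.03689102, -0.02244087]), 'width': 0.9952069142494124}
{'fovy': 43.68995096921257, 'cx': 319.3084868452698, 'cy': 205.11715907900677, 'T': array([[-2.41234409e-02,  9.90700910e-01, -1.33902074e-01,
         3.28653872e+02],
       [-9.99681953e-01, -2.29204015e-02,  1.05189246e-02,
         8.59432668e+01],
       [ 7.35201888e-03,  1.34113240e-01,  9.90938740e-01,
         1.67441366e+03],
       [ 0.00000000e+00,  0.00000000e+00,  0.00000000e+00,
         1.00000000e+00]])}
{'fovy': 47.751130689349125, 'cx': 314.1688002118129, 'cy': 197.1512002095193, 'T': array([[ 9.90549610e-01,  8.95217106e-02, -1.03910220e-01,
         4.29477509e+02],
       [-1.37106626e-01,  6.66411013e-01, -7.32869794e-01,
        -8.65774826e+02],
       [ 3.63915735e-03,  7.40190668e-01,  6.72387189e-01,
         9.25203896e+02],
       [ 0.00000000e+00,  0.00000000e+00,  0.00000000e+00,
         1.00000000e+00]])}
```

View pics/top0.png

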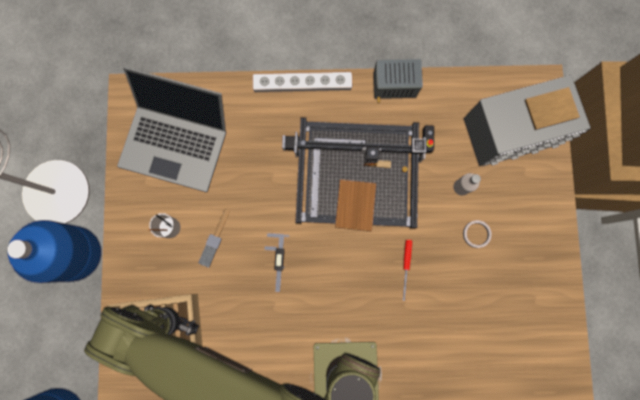

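View pics/side0.png

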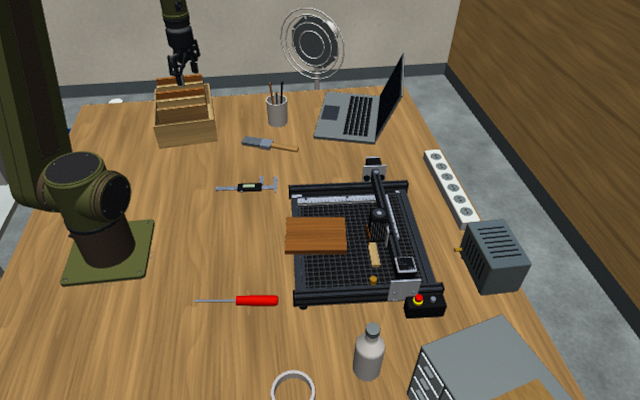

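The top view shows the engraver around (360,175), the blank at (356,205), the fence at (316,180), and the head at (374,153). The side view shows the same layout. Next I'll enlarge both.

```bash
python3 - <<'E'
import cv2
a=cv2.imread("pics/top0.png")[110:240,275:445]; cv2.imwrite("pics/top0c.png",cv2.resize(a,None,fx=4.5,fy=4.5,interpolation=cv2.INTER_CUBIC))
a=cv2.imread("pics/side0.png")[150:320,270:450]; cv2.imwrite("pics/side0c.png",cv2.resize(a,None,fx=3.5,fy=3.5,interpolation=cv2.INTER_CUBIC))
E
```

```text
(no output)
```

View pics/top0c.png

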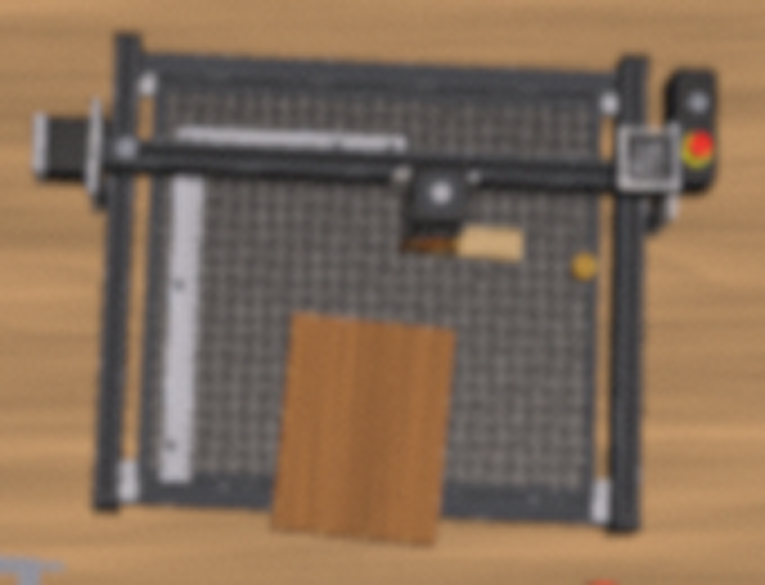

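View pics/side0c.png

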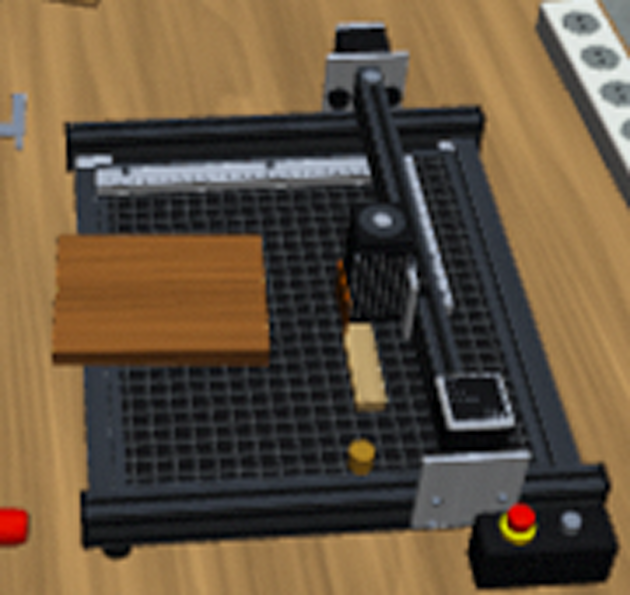

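The crops show these features, in crop pixels. In the top crop the blank's corners are at (293,313), (455,328), (435,545) and (272,530), the fence's inner edge runs (205,178)→(189,480), and the head is at (440,195). The offcut sits at (490,243), partly behind the head in this view, and the gauge is at (585,267).

```bash
python3 - <<'E'
from h import *
np.set_printoptions(precision=1,suppress=True)
T=lambda x,y,z:px2z("top",(x+.5)/4.5-.5+275,(y+.5)/4.5-.5+110,z)
S=lambda x,y,z:px2z("side",(x+.5)/3.5-.5+270,(y+.5)/3.5-.5+150,z)
def ang(a,b): d=b-a; return np.degrees(np.arctan2(d[1],d[0])), np.hypot(*d[:2])
r=[T(*p,52) for p in((95,508),(115,35),(638,530),(645,57))]
print("rails T",*r,ang(r[0],r[1]),ang(r[2],r[3]),ang(r[2],r[0]),"ctr",np.mean(r,0))
r=[S(*p,52) for p in((67,125),(482,108),(83,494),(608,468))]
print("rails S",*r,ang(r[0],r[1]),ang(r[2],r[3]),ang(r[2],r[0]),"ctr",np.mean(r,0))
b=[T(*p,48) for p in((272,530),(293,313),(435,545),(455,328))]
print("blank T",*b,ang(b[0],b[1]),ang(b[2],b[3]),ang(b[2],b[0]),"ctr",np.mean(b,0))
b=[S(*p,48) for p in((57,236),(262,236),(53,355),(268,352))]
print("blank S",*b,ang(b[0],b[1]),ang(b[2],b[3]),ang(b[2],b[0]),"ctr",np.mean(b,0))
f=[T(189,480,42),T(205,178,42)];print("fence T",*f,ang(*f))
f=[S(97,188,42),S(372,182,42)];print("fence S",*f,ang(*f))
print("head top T",T(440,192,151),"S",S(380,222,151))
print("offcut T r,nr", T(522,240,42),T(518,260,42),"S",S(385,405,42),S(357,410,42),S(347,328,42))
print("gauge T",T(585,267,48),"S",S(362,446,48))
print("stop front right T",T(405,150,42),"S",S(449,307,42))
d=np.load("pics/top0.npy")
for n,(x,y) in dict(blank=(365,430),fence=(180,300),head=(440,192),beam=(550,172)).items():
    u,v=int(275+x/4.5),int(110+y/4.5); print(n,px2w("top",u,v,d[v,u]))
print("caliper",px2z("top",279,260,5), px2z("top",275,235,5))
E
```

```text
rails T [492.4 147.1  52. ] [846.8 125.9  52. ] [ 467.2 -246.6   52. ] [ 821.2 -269.6   52. ] (np.float64(-3.429556851160292), np.float64(355.03509022958997)) (np.float64(-3.725031864092484), np.float64(354.7919523564549)) (np.float64(86.32931505380205), np.float64(394.4711981885319)) ctr [656.9 -60.8  52. ]
rails S [497.1 147.4  52. ] [851.6 122.3  52. ] [ 471.5 -230.3   52. ] [ 827.1 -257.    52. ] (np.float64(-4.039962572611943), np.float64(355.3745790264956)) (np.float64(-4.289631083891334), np.float64(356.64650710435257)) (np.float64(86.11786291194208), np.float64(378.5331168493348)) ctr [661.8 -54.4  52. ]
blank T [473.7  19.   48. ] [633.6  -1.1  48. ] [460.  -99.2  48. ] [ 619.7 -120.    48. ] (np.float64(-7.134455538845882), np.float64(161.12611953691587)) (np.float64(-7.433986947970242), np.float64(161.00833322502166)) (np.float64(83.3808379998984), np.float64(118.91403145784825)) ctr [546.8 -50.3  48. ]
blank S [476.8  19.9  48. ] [636.7  -1.6  48. ] [ 462.7 -102.3   48. ] [ 618.6 -120.5   48. ] (np.float64(-7.670363762952061), np.float64(161.29140535521464)) (np.float64(-6.647613724465687), np.float64(156.96130616521418)) (np.float64(83.41177885767658), np.float64(123.05572594920466)) ctr [548.7 -51.1  48. ]
fence T [512.4  78.4  42. ] [738.4  61.2  42. ] (np.float64(-4.3551800256984246), np.float64(226.69645269985787))
fence S [514.6  77.1  42. ] [739.5  54.2  42. ] (np.float64(-5.824651457351315), np.float64(226.00655269549918))
head top T [ 697.4 -100.3  151. ] S [ 697.  -100.4  151. ]
offcut T r,nr [ 686.  -173.2   42. ] [ 670.9 -169.6   42. ] S [ 693.1 -175.5   42. ] [ 672.3 -177.3   42. ] [ 682.9 -100.1   42. ]
gauge T [ 663.3 -218.    48. ] S [ 666.8 -213.3   48. ]
stop front right T [756.5 -88.7  42. ] S [764.2 -89.6  42. ]
blank [547.  -52.7  40.9]
fence [648.2  80.6  37.5]
head [698.4 -99.1 151. ]
beam [ 722.4 -186.9   99.3]
caliper [373.2 206.7   5. ] [456.8 218.9   5. ]
```

```bash
cat >> h.py <<'E'
from scipy.spatial.transform import Rotation as Ro
EO=np.array([657.,-61.]); EY=np.radians(-3.8)
def e2w(x,y): c,s=np.cos(EY),np.sin(EY); return EO+np.array([c*x-s*y,s*x+c*y])
def w2e(p): c,s=np.cos(EY),np.sin(EY); d=np.array(p[:2])-EO; return np.array([c*d[0]+s*d[1],-s*d[0]+c*d[1]])
def plan(goal,yaw,n,start=None):
    "straight rows from the present pose to goal (mm), tool down with yaw (rad)"
    o=manip.get_obs(); p=o["tool_pos"]; R=Ro.from_euler("xyz",o["ee_rot"])
    G=Ro.from_euler("xyz",[np.pi,0,yaw]); rv=(R.inv()*G).as_rotvec()/n
    print("from",p.round(1),"e",w2e(p).round(1),"t",o["time"])
    for i in range(n):
        Ri=R*Ro.from_rotvec(rv*i); print(Ri.inv().apply((np.array(goal)-p)/n).round(1).tolist(),end=",")
    print("\nrot",np.degrees(rv).round(2).tolist())
E
python3 - <<'E'
from h import *
print(getattr(manip,"finger_overhang",None),"pot",px2z("top",163,226,100),"box",px2z("top",178,300,100))
g=e2w(-105,-92); print(g)
plan([*g,170],np.pi/2+EY,24)
E
```

```text
14.0 pot [486.26224256 564.55740938 100.        ] box [254.9499352  514.10804729 100.        ]
[ 546.13364699 -145.83897554]
from [215.6 478.  214.8] e [-476.1  508.5] t 0.1
[-23.2, -18.0, 1.9],[-24.1, -16.8, 1.9],[-24.9, -15.6, 1.9],[-25.7, -14.3, 1.9],[-26.4, -13.0, 1.9],[-27.0, -11.6, 1.9],[-27.6, -10.3, 1.9],[-28.0, -8.9, 1.9],[-28.5, -7.4, 1.9],[-28.8, -6.0, 1.9],[-29.1, -4.5, 1.9],[-29.3, -3.0, 1.9],[-29.4, -1.6, 1.9],[-29.4, -0.1, 1.9],[-29.4, 1.4, 1.9],[-29.3, 2.9, 1.9],[-29.1, 4.4, 1.9],[-28.8, 5.8, 1.9],[-28.5, 7.3, 1.9],[-28.1, 8.7, 1.9],[-27.6, 10.1, 1.9],[-27.1, 11.5, 1.9],[-26.5, 12.9, 1.9],[-25.8, 14.2, 1.9],
rot [-0.0, 0.0, 2.9]
```

send_rows:
  grip: [1,1,1,1,1,1,1,1]
  delta_pos:
    - [-23.2,-18,0]
    - [-24.1,-16.8,0]
    - [-24.9,-15.6,0]
    - [-25.7,-14.3,0]
    - [-26.4,-13,0]
    - [-27,-11.6,0]
    - [-27.6,-10.3,0]
    - [-28,-8.9,0]
  rotation:
    - [0,0,2.9]
    - [0,0,2.9]
    - [0,0,2.9]
    - [0,0,2.9]
    - [0,0,2.9]
    - [0,0,2.9]
    - [0,0,2.9]
    - [0,0,2.9]

```text
time: 0.77
tool_pos: [326.0, 269.1, 215.2]
ee_rot: [-3.141, 0.0, 2.311]
ft_force: [-0.0, -0.6, 0.6]
width: 1.001
```

send_rows:
  grip: [1,1,1,1,1,1,1,1]
  delta_pos:
    - [-28.5,-7.4,1]
    - [-28.8,-6,1]
    - [-29.1,-4.5,1]
    - [-29.3,-3,1]
    - [-29.4,-1.6,1]
    - [-29.4,-0.1,1]
    - [-29.4,1.4,1]
    - [-29.3,2.9,1]
  rotation:
    - [0,0,2.9]
    - [0,0,2.9]
    - [0,0,2.9]
    - [0,0,2.9]
    - [0,0,2.9]
    - [0,0,2.9]
    - [0,0,2.9]
    - [0,0,2.9]

```text
time: 1.43
tool_pos: [436.1, 61.1, 207.2]
ee_rot: [-3.141, -0.0, 1.905]
ft_force: [0.7, 1.4, 0.0]
width: 1.004
```

send_rows:
  grip: [1,1,1,1,1,1,1,1]
  delta_pos:
    - [-29.1,4.4,1]
    - [-28.8,5.8,1]
    - [-28.5,7.3,1]
    - [-28.1,8.7,1]
    - [-27.6,10.1,1]
    - [-27.1,11.5,1]
    - [-26.5,12.9,1]
    - [-25.8,14.2,1]
  rotation:
    - [0,0,2.9]
    - [0,0,2.9]
    - [0,0,2.9]
    - [0,0,2.9]
    - [0,0,2.9]
    - [0,0,2.9]
    - [0,0,2.9]
    - [0,0,2.9]

```text
time: 2.1
tool_pos: [546.1, -146.9, 198.9]
ee_rot: [-3.141, -0.0, 1.5]
ft_force: [0.2, 0.3, 0.9]
width: 1.0
```

```bash
python3 - <<'E'
from h import *
o=manip.get_obs(); print(o["ft_force"],np.degrees(o["ee_rot"]),o["joints"])
g=e2w(-105,-92)
plan([*g,80],np.pi/2+EY,8)
E
```

```text
[0.16665553 0.31426069 0.88540211] [-1.79941035e+02 -1.60373554e-02  8.59606445e+01] [-2.62918177e-01  3.37354476e-01 -7.04728022e-02  1.16403271e+00
  7.79348614e-05  1.37837802e+00]
from [ 546.1 -146.9  198.9] e [-105.   -93.1] t 2.1
[0.1, 0.0, 14.9],[0.1, 0.0, 14.9],[0.1, 0.0, 14.9],[0.1, 0.0, 14.9],[0.1, 0.0, 14.9],[0.1, 0.0, 14.9],[0.1, 0.0, 14.9],[0.1, 0.0, 14.9],
rot [-0.01, -0.0, -0.03]
```

send_rows:
  grip: [1,1,1,1,1,1,1,1]
  delta_pos:
    - [0,0,17]
    - [0,0,17]
    - [0,0,17]
    - [0,0,17]
    - [0,0,17]
    - [0,0,17]
    - [0,0,17]
    - [0,0,10]
  rotation:
    - [0,0,0]
    - [0,0,0]
    - [0,0,0]
    - [0,0,0]
    - [0,0,0]
    - [0,0,0]
    - [0,0,0]
    - [0,0,0]

```text
time: 2.77
tool_pos: [544.4, -145.2, 68.2]
ee_rot: [-3.138, -0.001, 1.503]
ft_force: [-0.5, -0.3, -0.5]
width: 0.997
```

```bash
python3 - <<'E'
from h import *
im,d=shot("side","side1"); a=im[150:320,250:450,::-1]; cv2.imwrite("pics/side1c.png",cv2.resize(a,None,fx=3.5,fy=3.5,interpolation=cv2.INTER_CUBIC))
o=manip.get_obs();print(o["tool_pos"],o["ft_force"])
p=o["tool_pos"]
for dx in(-50,50): print([ (np.array(w2px("side",p+[dx,0,-z]))-[250,150])*3.5 for z in(1,14)])
E
```

```text
[ 543.4318321  -144.92589402   66.90050868] [-0.66356813  0.30272204 -1.87705322]
[array([169.71548841, 378.13461363]), array([170.07649079, 390.04302913])]
[array([309.70334504, 363.55733024]), array([308.97993773, 375.46899697])]
```

View pics/side1c.png

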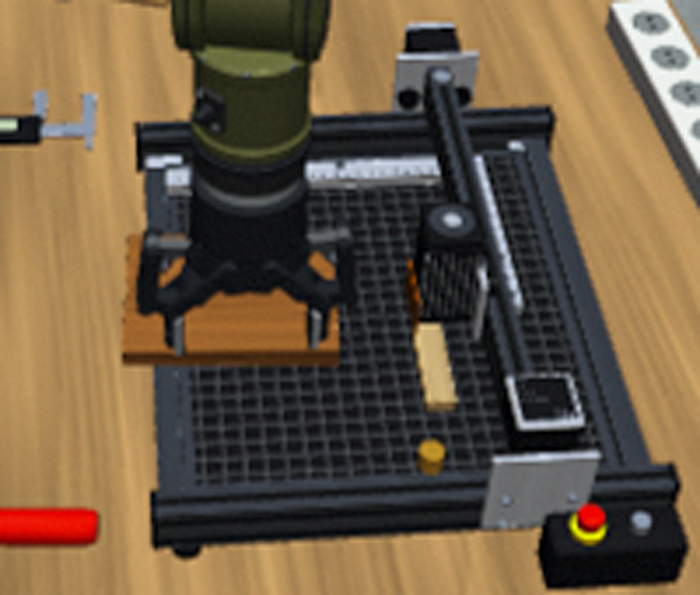

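The side crop shows the open fingertips at (174,353) and (316,345), higher than predicted from the TCP. I'll check that with depth.

```bash
python3 - <<'E'
from h import *
np.set_printoptions(precision=0,suppress=True,linewidth=200)
d=np.load("pics/side1.npy")
for x0 in(174,316):
  for y in range(300,380,7):
    u=int(250+x0/3.5); v=int(150+y/3.5); print(u,v,*[px2w("side",k,v,d[v,k]) for k in(u-1,u,u+1)])
o=manip.get_obs();print(o["tool_pos"],np.degrees(o["ee_rot"]))
print(px2w("side",300,217,d[217,300]))
E
```

```text
299 235 [ 494. -143.  146.] [ 496. -144.  148.] [ 499. -144.  148.]
299 237 [ 493. -152.  149.] [ 495. -154.  152.] [ 498. -154.  151.]
299 239 [ 493. -154.  145.] [ 495. -155.  146.] [ 497. -155.  146.]
299 241 [ 493. -154.  138.] [ 495. -155.  139.] [ 497. -158.  142.]
299 243 [ 493. -150.  127.] [ 495. -148.  124.] [ 497. -155.  132.]
299 245 [ 493. -147.  117.] [ 495. -152.  121.] [ 497. -152.  122.]
299 247 [ 493. -149.  112.] [ 495. -148.  110.] [ 497. -152.  114.]
299 249 [ 493. -147.  102.] [ 495. -147.  102.] [ 497. -152.  107.]
299 251 [497. -99.  39.] [ 499. -103.   43.] [ 497. -153.  101.]
299 253 [ 496. -102.   35.] [ 499. -102.   35.] [ 502. -102.   34.]
299 255 [ 496. -100.   25.] [ 499. -103.   28.] [ 501. -101.   25.]
299 257 [ 495. -109.   28.] [ 498. -107.   25.] [ 501. -109.   26.]
340 235 [ 588. -162.  153.] [ 591. -161.  152.] [ 593. -161.  152.]
340 237 [ 589. -161.  146.] [ 591. -160.  144.] [ 593. -160.  144.]
340 239 [ 590. -156.  133.] [ 591. -161.  138.] [ 593. -163.  140.]
340 241 [ 589. -161.  132.] [ 592. -157.  127.] [ 595. -159.  128.]
340 243 [ 589. -163.  126.] [ 592. -160.  123.] [ 595. -160.  122.]
340 245 [ 590. -162.  118.] [ 592. -160.  116.] [ 594. -161.  117.]
340 247 [ 591. -157.  106.] [ 592. -162.  111.] [ 596. -155.  102.]
340 249 [ 590. -162.  104.] [ 593. -161.  102.] [ 606. -115.   49.]
340 251 [ 601. -116.   43.] [ 603. -119.   45.] [ 606. -116.   42.]
340 253 [ 601. -116.   35.] [ 604. -113.   31.] [ 607. -116.   34.]
340 255 [ 601. -117.   28.] [ 604. -116.   27.] [ 607. -117.   28.]
340 257 [ 601. -122.   26.] [ 603. -124.   28.] [ 606. -122.   25.]
[ 543. -145.   67.] [-180.   -0.   86.]
[517.  34.  29.]
```

```bash
python3 - <<'E'
from h import *
np.set_printoptions(precision=0,suppress=True,linewidth=200)
im,d=shot("side","side2"); a=im[150:320,250:450,::-1]; cv2.imwrite("pics/side2c.png",cv2.resize(a,None,fx=3.5,fy=3.5,interpolation=cv2.INTER_CUBIC))
o=manip.get_obs();print(o["tool_pos"],o["joints"].round(3),o["dq"].round(3))
for u in(298,300,340,342):
  print(u,[(v,*px2w("side",u,v,d[v,u]).round()) for v in range(240,268,3)])
E
```

```text
[ 544. -145.   68.] [-0.  0. -0.  1.  0.  1.] [-0. -0.  0.  0.  0. -0.]
298 [(240, np.float64(493.0), np.float64(-154.0), np.float64(142.0)), (243, np.float64(493.0), np.float64(-151.0), np.float64(127.0)), (246, np.float64(493.0), np.float64(-149.0), np.float64(115.0)), (249, np.float64(493.0), np.float64(-146.0), np.float64(101.0)), (252, np.float64(496.0), np.float64(-102.0), np.float64(38.0)), (255, np.float64(496.0), np.float64(-103.0), np.float64(28.0)), (258, np.float64(495.0), np.float64(-112.0), np.float64(27.0)), (261, np.float64(494.0), np.float64(-120.0), np.float64(25.0)), (264, np.float64(493.0), np.float64(-132.0), np.float64(28.0)), (267, np.float64(492.0), np.float64(-142.0), np.float64(28.0))]
300 [(240, np.float64(497.0), np.float64(-154.0), np.float64(141.0)), (243, np.float64(497.0), np.float64(-155.0), np.float64(131.0)), (246, np.float64(497.0), np.float64(-154.0), np.float64(119.0)), (249, np.float64(497.0), np.float64(-152.0), np.float64(106.0)), (252, np.float64(502.0), np.float64(-102.0), np.float64(38.0)), (255, np.float64(501.0), np.float64(-105.0), np.fl
[... 866 characters left out ...]
oat64(598.0), np.float64(-153.0), np.float64(24.0))]
342 [(240, np.float64(596.0), np.float64(-162.0), np.float64(135.0)), (243, np.float64(598.0), np.float64(-155.0), np.float64(116.0)), (246, np.float64(598.0), np.float64(-157.0), np.float64(108.0)), (249, np.float64(609.0), np.float64(-113.0), np.float64(45.0)), (252, np.float64(609.0), np.float64(-115.0), np.float64(37.0)), (255, np.float64(609.0), np.float64(-117.0), np.float64(27.0)), (258, np.float64(607.0), np.float64(-128.0), np.float64(28.0)), (261, np.float64(605.0), np.float64(-138.0), np.float64(28.0)), (264, np.float64(604.0), np.float64(-145.0), np.float64(24.0)), (267, np.float64(603.0), np.float64(-154.0), np.float64(24.0))]
```

View pics/side2c.png

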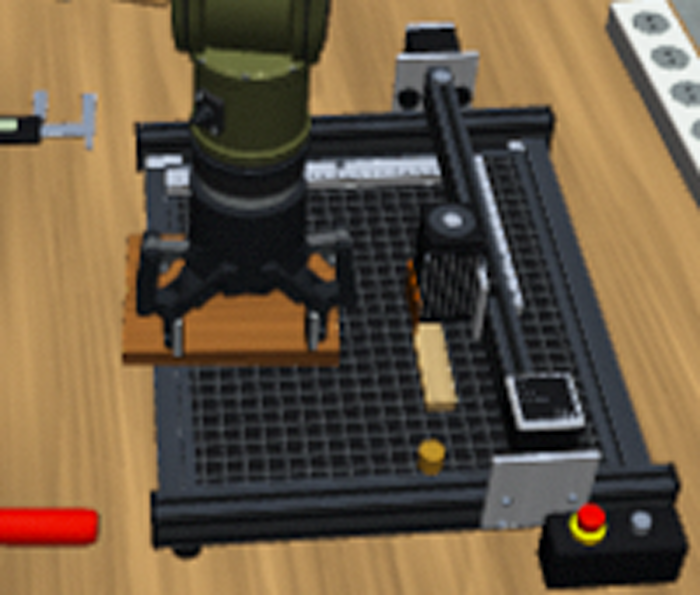

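This view is unchanged: the tips sit at about z 100 while the TCP reads 68. I'll check the same offset in the first picture and in the depth data, without viewing another picture.

```bash
python3 - <<'E'
from h import *
np.set_printoptions(precision=0,suppress=True,linewidth=200)
d=np.load("pics/side0.npy")
for u in range(174,202,3):
  print(u,[tuple(px2w("side",u,v,d[v,u]).round().astype(int)) for v in range(50,90,4)])
im,d=shot("top","top1")
P=np.array([[px2w("top",u,v,d[v,u]) for u in range(300,420)] for v in range(150,240)])
o=manip.get_obs(); q=P.reshape(-1,3); m=(abs(q[:,0]-o["tool_pos"][0])<60)&(abs(q[:,1]-o["tool_pos"][1])<25)
print(o["tool_pos"],np.histogram(q[m,2],bins=range(0,400,20)))
E
```

```text
174 [(np.int64(199), np.int64(446), np.int64(354)), (np.int64(198), np.int64(441), np.int64(344)), (np.int64(201), np.int64(410), np.int64(345)), (np.int64(198), np.int64(413), np.int64(332)), (np.int64(196), np.int64(411), np.int64(321)), (np.int64(190), np.int64(430), np.int64(299)), (np.int64(190), np.int64(413), np.int64(295)), (np.int64(138), np.int64(674), np.int64(151)), (np.int64(135), np.int64(675), np.int64(135)), (np.int64(139), np.int64(639), np.int64(138))]
177 [(np.int64(208), np.int64(442), np.int64(355)), (np.int64(207), np.int64(437), np.int64(345)), (np.int64(202), np.int64(452), np.int64(326)), (np.int64(205), np.int64(420), np.int64(328)), (np.int64(204), np.int64(413), np.int64(319)), (np.int64(202), np.int64(411), np.int64(308)), (np.int64(201), np.int64(400), np.int64(300)), (np.int64(193), np.int64(434), np.int64(271)), (np.int64(192), np.int64(425), np.int64(262)), (np.int64(148), np.int64(643), np.int64(135))]
180 [(np.int64(216), np.int64(446), np.int64(352)), (np.int64(215), np.int64(441), np.int64(343)), (np.int64(212), np.int64(443), np.int64(330)), (np.
[... 3351 characters left out ...]
.int64(48), np.int64(2275), np.int64(-543)), (np.int64(44), np.int64(2270), np.int64(-571)), (np.int64(41), np.int64(2254), np.int64(-594)), (np.int64(233), np.int64(690), np.int64(152)), (np.int64(232), np.int64(681), np.int64(141)), (np.int64(234), np.int64(643), np.int64(145)), (np.int64(231), np.int64(650), np.int64(125))]Traceback (most recent call last):
  File "<stdin>", line 7, in <module>
  File "h.py", line 8, in px2w
    c,f=cal(n); p=np.array([(u-c["cx"])/f*d,-(v-c["cy"])/f*d,-d,1]); return (c["T"]@p)[:3]
        ~~~^^^
  File "h.py", line 4, in cal
    c=manip.calibration(n); f=200/np.tan(np.radians(c["fovy"])/2); return c,f
ValueError: time passes only in moves, steps and waits
```

The offset was the same at the start, with tips at about 247 and the TCP at 215. So open fingertips really sit about 32 mm behind the reported TCP. I'll go down in guarded steps.

send_rows:
  grip: [1,1,1,1,1,1,1,1]
  delta_pos:
    - [0,0,7]
    - [0,0,7]
    - [0,0,7]
    - [0,0,7]
    - [0,0,4]
    - [0,0,2]
    - [0,0,0]
    - [0,0,0]
  rotation:
    - [0,0,0]
    - [0,0,0]
    - [0,0,0]
    - [0,0,0]
    - [0,0,0]
    - [0,0,0]
    - [0,0,0]
    - [0,0,0]

```text
time: 3.58
tool_pos: [546.0, -145.6, 36.5]
ee_rot: [-3.142, -0.0, 1.503]
ft_force: [0.7, -0.0, -0.0]
width: 1.0
```

```bash
python3 - <<'E'
from h import *
im,d=shot("side","side3"); a=im[180:320,250:390,::-1]; cv2.imwrite("pics/side3c.png",cv2.resize(a,None,fx=4.2,fy=4.2,interpolation=cv2.INTER_CUBIC))
o=manip.get_obs();print(o["tool_pos"],o["ft_force"])
for u in(299,341):
  print(u,[(v,*px2w("side",u,v,d[v,u]).round().astype(int).tolist()) for v in range(250,285,2)])
E
```

```text
[ 546.22232448 -145.68061194   36.68647875] [-0.16299175  0.32368494  0.26523344]
299 [(250, 495, -153, 105), (252, 495, -149, 93), (254, 495, -150, 87), (256, 494, -149, 78), (258, 494, -149, 70), (260, 497, -118, 26), (262, 496, -126, 28), (264, 495, -133, 28), (266, 495, -139, 27), (268, 494, -144, 25), (270, 493, -151, 27), (272, 493, -157, 26), (274, 492, -162, 25), (276, 491, -170, 28), (278, 490, -176, 27), (280, 490, -183, 29), (282, 489, -189, 28), (284, 488, -194, 27)]
341 [(250, 596, -160, 98), (252, 596, -161, 91), (254, 596, -161, 84), (256, 596, -161, 76), (258, 605, -126, 26), (260, 604, -131, 24), (262, 602, -142, 30), (264, 601, -149, 30), (266, 600, -153, 28), (268, 599, -159, 27), (270, 599, -160, 21), (272, 597, -170, 24), (274, 595, -178, 28), (276, 595, -183, 26), (278, 594, -188, 25), (280, 592, -198, 30), (282, 591, -201, 26), (284, 589, -210, 30)]
```

View pics/side3c.png

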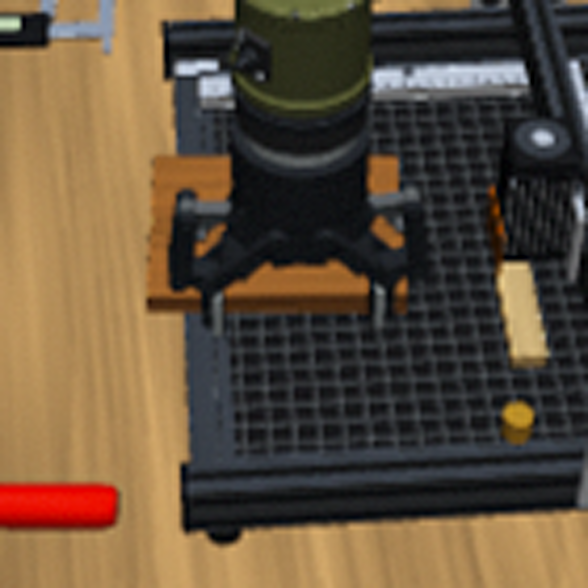

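The tips are at crop (217,328) and (380,322), at z≈70 and clear of the blank's right side. I'm descending 33 more.

send_rows:
  grip: [1,1,1,1,1,1,1,1]
  delta_pos:
    - [0,0,6]
    - [0,0,6]
    - [0,0,6]
    - [0,0,5]
    - [0,0,4]
    - [0,0,3]
    - [0,0,2]
    - [0,0,0]
  rotation:
    - [0,0,0]
    - [0,0,0]
    - [0,0,0]
    - [0,0,0]
    - [0,0,0]
    - [0,0,0]
    - [0,0,0]
    - [0,0,0]

```text
time: 4.3
tool_pos: [545.6, -145.5, 3.9]
ee_rot: [-3.141, -0.0, 1.503]
ft_force: [-0.2, -1.0, 0.0]
width: 0.999
```

```bash
python3 - <<'E'
from h import *
im,d=shot("side","side4")
o=manip.get_obs();print(o["tool_pos"],o["ft_force"],w2e(o["tool_pos"]))
for u in(297,299,301,339,341):
  print(u,[(v,*px2w("side",u,v,d[v,u]).round().astype(int).tolist()) for v in range(256,285,2)])
E
```

```text
[ 545.87085651 -145.56277551    4.28945912] [-0.05332138 -0.47179789  0.43992606] [-105.28051758  -91.74182335]
297 [(256, 489, -152, 83), (258, 489, -149, 71), (260, 492, -115, 23), (262, 491, -125, 27), (264, 490, -130, 26), (266, 490, -138, 27), (268, 489, -142, 24), (270, 488, -151, 28), (272, 488, -158, 28), (274, 487, -162, 26), (276, 486, -169, 27), (278, 486, -175, 27), (280, 485, -182, 28), (282, 484, -185, 24), (284, 484, -192, 25)]
299 [(256, 494, -152, 82), (258, 494, -155, 78), (260, 494, -147, 61), (262, 494, -152, 59), (264, 494, -149, 48), (266, 494, -149, 40), (268, 494, -143, 25), (270, 493, -152, 28), (272, 493, -158, 28), (274, 492, -163, 26), (276, 491, -170, 28), (278, 491, -175, 26), (280, 490, -181, 26), (282, 489, -189, 29), (284, 489, -192, 24)]
301 [(256, 499, -154, 83), (258, 499, -156, 78), (260, 499, -155, 69), (262, 499, -154, 61), (264, 498, -154, 53), (266, 498, -155, 46), (268, 498, -153, 36), (270, 498, -152, 28), (272, 497, -158, 27), (274, 497, -165, 28), (276, 496, -169, 25), (278, 495, -176, 27), (280, 495, -181, 25), (282, 494, -187, 25), (284, 493, -196, 29)]
339 [(256, 591, -161, 77), (258, 592, -161, 69), (260, 592, -160, 61), (262, 593, -159, 51), (264, 593, -161, 46), (266, 593, -159, 36), (268, 594, -159, 28), (270, 592, -166, 29), (272, 591, -173, 29), (274, 591, -176, 25), (276, 590, -183, 26), (278, 588, -189, 27), (280, 587, -194, 26), (282, 586, -200, 26), (284, 585, -209, 30)]
341 [(256, 596, -161, 76), (258, 598, -157, 64), (260, 598, -155, 54), (262, 599, -155, 45), (264, 599, -157, 40), (266, 599, -155, 30), (268, 599, -158, 25), (270, 598, -166, 28), (272, 597, -170, 26), (274, 596, -176, 25), (276, 595, -182, 25), (278, 593, -189, 26), (280, 592, -196, 27), (282, 591, -200, 25), (284, 590, -207, 26)]
```

send_rows:
  grip: [1,1,1,1,1,1,1,1]
  delta_pos:
    - [4,0,3]
    - [7,0,0]
    - [7,0,0]
    - [7,0,0]
    - [7,0,0]
    - [7,0,0]
    - [7,0,0]
    - [7,0,0]
  rotation:
    - [0,0,0]
    - [0,0,0]
    - [0,0,0]
    - [0,0,0]
    - [0,0,0]
    - [0,0,0]
    - [0,0,0]
    - [0,0,0]

```text
time: 5.02
tool_pos: [549.7, -92.1, 1.7]
ee_rot: [3.141, 0.0, 1.503]
ft_force: [-0.3, -1.6, 0.3]
width: 1.004
```

send_rows:
  grip: [1,1,1,1,1,1,1,1]
  delta_pos:
    - [6,0,0]
    - [6,0,0]
    - [6,0,0]
    - [5,0,0]
    - [3,0,0]
    - [1,0,0]
    - [0,0,0]
    - [0,0,0]
  rotation:
    - [0,0,0]
    - [0,0,0]
    - [0,0,0]
    - [0,0,0]
    - [0,0,0]
    - [0,0,0]
    - [0,0,0]
    - [0,0,0]

```text
time: 5.68
tool_pos: [551.1, -65.4, 1.3]
ee_rot: [-3.141, -0.001, 1.503]
ft_force: [-0.2, 0.1, -0.5]
width: 1.002
```

```bash
python3 - <<'E'
from h import *
o=manip.get_obs();print(o["tool_pos"],o["ft_force"],w2e(o["tool_pos"]))
im,d=shot("side","side5"); a=im[160:290,260:420,::-1]; cv2.imwrite("pics/side5c.png",cv2.resize(a,None,fx=4.5,fy=4.5,interpolation=cv2.INTER_CUBIC))
E
```

```text
[551.11525799 -65.36362794   1.27919035] [-0.1872718   0.10688623 -0.50929336] [-105.3627564   -11.37142921]
```

View pics/side5c.png

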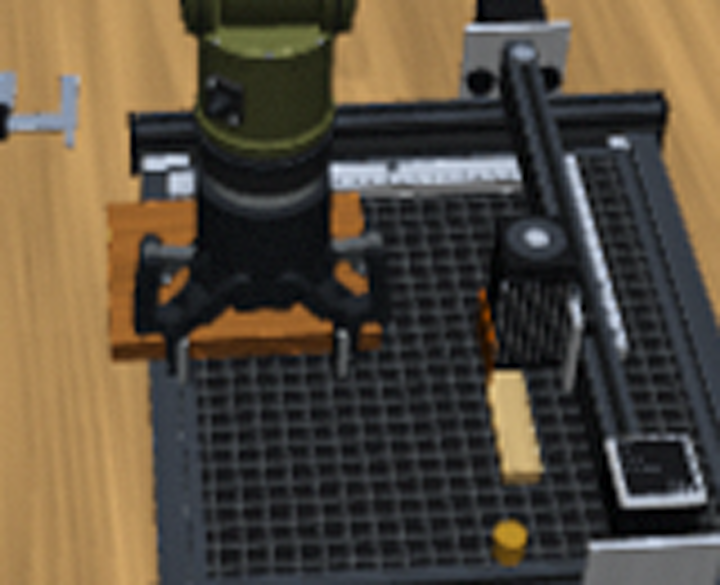

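The blank now sits square against both fingers, with its far-left corner at about (362,195). A narrow gap to the fence remains, so I continue gently until contact.

send_rows:
  grip: [1,1,1,1,1,1,1,1]
  delta_pos:
    - [2,0,0]
    - [2,0,0]
    - [1,0,0]
    - [1,0,0]
    - [1,0,0]
    - [0,0,0]
    - [0,0,0]
    - [0,0,0]
  rotation:
    - [0,0,0]
    - [0,0,0]
    - [0,0,0]
    - [0,0,0]
    - [0,0,0]
    - [0,0,0]
    - [0,0,0]
    - [0,0,0]

```text
time: 6.4
tool_pos: [552.0, -58.7, 1.6]
ee_rot: [3.141, -0.0, 1.503]
ft_force: [0.1, 0.2, 0.1]
width: 1.001
```

send_rows:
  grip: [1,1,1,1,1,1,1,1]
  delta_pos:
    - [0.5,0,0]
    - [0.5,0,0]
    - [0.5,0,0]
    - [0.5,0,0]
    - [0,0,0]
    - [0,0,0]
    - [0,0,0]
    - [0,0,0]
  rotation:
    - [0,0,0]
    - [0,0,0]
    - [0,0,0]
    - [0,0,0]
    - [0,0,0]
    - [0,0,0]
    - [0,0,0]
    - [0,0,0]

```text
time: 7.07
tool_pos: [552.1, -56.9, 1.6]
ee_rot: [3.141, 0.0, 1.503]
ft_force: [0.4, -0.3, 0.8]
width: 0.996
```

send_rows:
  grip: [1,1,1,1,1,1,1,1]
  delta_pos:
    - [0.5,0,0]
    - [0.5,0,0]
    - [0.5,0,0]
    - [0.5,0,0]
    - [0,0,0]
    - [0,0,0]
    - [0,0,0]
    - [0,0,0]
  rotation:
    - [0,0,0]
    - [0,0,0]
    - [0,0,0]
    - [0,0,0]
    - [0,0,0]
    - [0,0,0]
    - [0,0,0]
    - [0,0,0]

```text
time: 7.73
tool_pos: [552.2, -54.8, 1.5]
ee_rot: [3.141, -0.0, 1.503]
ft_force: [0.0, -1.1, 1.0]
width: 0.999
```

send_rows:
  grip: [1,1,1,1,1,1,1,1]
  delta_pos:
    - [0.5,0,0]
    - [0.5,0,0]
    - [0.5,0,0]
    - [0,0,0]
    - [0,0,0]
    - [0,0,0]
    - [0,0,0]
    - [0,0,0]
  rotation:
    - [0,0,0]
    - [0,0,0]
    - [0,0,0]
    - [0,0,0]
    - [0,0,0]
    - [0,0,0]
    - [0,0,0]
    - [0,0,0]

```text
time: 8.4
tool_pos: [552.3, -53.2, 1.5]
ee_rot: [-3.142, -0.0, 1.503]
ft_force: [0.6, -1.6, 0.5]
width: 1.002
```

send_rows:
  grip: [1,1,1,1,1,1,1,1]
  delta_pos:
    - [0.5,0,0]
    - [0.5,0,0]
    - [0.5,0,0]
    - [0,0,0]
    - [0,0,0]
    - [0,0,0]
    - [0,0,0]
    - [0,0,0]
  rotation:
    - [0,0,0]
    - [0,0,0]
    - [0,0,0]
    - [0,0,0]
    - [0,0,0]
    - [0,0,0]
    - [0,0,0]
    - [0,0,0]

```text
time: 9.07
tool_pos: [552.2, -52.7, 1.5]
ee_rot: [-3.142, 0.002, 1.503]
ft_force: [0.3, -4.2, 0.5]
width: 0.997
```

send_rows:
  grip: [1,1,1,1,1,1,1,1]
  delta_pos:
    - [0.5,0,0]
    - [0.5,0,0]
    - [0.5,0,0]
    - [0,0,0]
    - [0,0,0]
    - [0,0,0]
    - [0,0,0]
    - [0,0,0]
  rotation:
    - [0,0,0]
    - [0,0,0]
    - [0,0,0]
    - [0,0,0]
    - [0,0,0]
    - [0,0,0]
    - [0,0,0]
    - [0,0,0]

```text
time: 9.73
tool_pos: [552.3, -52.8, 1.5]
ee_rot: [-3.142, 0.005, 1.502]
ft_force: [-0.6, -8.9, 1.2]
width: 1.001
```

It is flush against the fence: the TCP stopped at y −52.7 and the force rose to 9 N. I back off, lift, and plan the move to the near end.

send_rows:
  grip: [1,1,1,1,1,1,1,1]
  delta_pos:
    - [-6,0,0]
    - [-8,0,0]
    - [-8,0,0]
    - [0,0,-12]
    - [0,0,-14]
    - [0,0,-14]
    - [0,0,-12]
    - [0,0,-8]
  rotation:
    - [0,0,0]
    - [0,0,0]
    - [0,0,0]
    - [0,0,0]
    - [0,0,0]
    - [0,0,0]
    - [0,0,0]
    - [0,0,0]

```text
time: 10.4
tool_pos: [551.4, -72.5, 62.6]
ee_rot: [3.14, -0.001, 1.503]
ft_force: [-0.0, 0.4, -1.1]
width: 0.995
```

```bash
python3 - <<'E'
from h import *
o=manip.get_obs(); print(o["ft_force"],np.degrees(o["ee_rot"]))
plan([*e2w(-232,64),75],np.pi+EY,16)
E
```

```text
[-0.04816603  0.43203463 -1.06218289] [ 1.79930606e+02 -4.83258800e-02  8.61027887e+01]
from [551.4 -72.5  62.6] e [-104.6  -18.4] t 10.4
[5.1, -8.0, -0.8],[5.9, -7.4, -0.8],[6.6, -6.8, -0.8],[7.2, -6.1, -0.8],[7.8, -5.4, -0.8],[8.3, -4.6, -0.8],[8.7, -3.8, -0.8],[9.0, -2.9, -0.8],[9.3, -2.0, -0.8],[9.4, -1.1, -0.8],[9.5, -0.1, -0.8],[9.5, 0.8, -0.8],[9.3, 1.7, -0.8],[9.1, 2.6, -0.8],[8.8, 3.5, -0.8],[8.4, 4.3, -0.8],
rot [0.01, 0.0, -5.63]
```

send_rows:
  grip: [1,1,1,0.75,0.75,0.75,0.75,0.75]
  delta_pos:
    - [5.1,-8,-0.8]
    - [5.9,-7.4,-0.8]
    - [6.6,-6.8,-0.8]
    - [7.2,-6.1,-0.8]
    - [7.8,-5.4,-0.8]
    - [8.3,-4.6,-0.8]
    - [8.7,-3.8,-0.8]
    - [9,-2.9,-0.8]
  rotation:
    - [0,0,-5.63]
    - [0,0,-5.63]
    - [0,0,-5.63]
    - [0,0,-5.63]
    - [0,0,-5.63]
    - [0,0,-5.63]
    - [0,0,-5.63]
    - [0,0,-5.63]

```text
time: 11.07
tool_pos: [489.5, -26.8, 67.7]
ee_rot: [3.142, -0.001, 2.294]
ft_force: [-0.4, -0.1, -0.2]
width: 0.752
```

send_rows:
  grip: [0.75,0.75,0.75,0.75,0.75,0.75,0.75,0.75]
  delta_pos:
    - [9.3,-2,-0.8]
    - [9.4,-1.1,-0.8]
    - [9.5,-0.1,-0.8]
    - [9.5,0.8,-0.8]
    - [9.3,1.7,-0.8]
    - [9.1,2.6,-0.8]
    - [8.8,3.5,-0.8]
    - [8.4,4.3,-0.8]
  rotation:
    - [0,0,-5.63]
    - [0,0,-5.63]
    - [0,0,-5.63]
    - [0,0,-5.63]
    - [0,0,-5.63]
    - [0,0,-5.63]
    - [0,0,-5.63]
    - [0,0,-5.63]

```text
time: 11.73
tool_pos: [428.7, 18.6, 74.2]
ee_rot: [3.141, -0.001, 3.08]
ft_force: [0.0, -0.2, -0.7]
width: 0.751
```

```bash
python3 - <<'E'
from h import *
o=manip.get_obs(); print(o["ft_force"],np.degrees(o["ee_rot"]),o["width"])
plan([*e2w(-232,64),0],np.pi+EY,8)
im,d=shot("side","side6"); a=im[160:290,250:420,::-1]; cv2.imwrite("pics/side6c.png",cv2.resize(a,None,fx=4.5,fy=4.5,interpolation=cv2.INTER_CUBIC))
im,d=shot("top","top6"); a=im[110:250,275:445,::-1]; cv2.imwrite("pics/top6c.png",cv2.resize(a,None,fx=4.2,fy=4.2,interpolation=cv2.INTER_CUBIC))
E
```

```text
[ 0.03966483 -0.22991382 -0.65251758] [ 1.79960693e+02 -3.25194858e-02  1.76472085e+02] 0.7505838968855114
from [428.7  18.6  74.2] e [-233.1   64.3] t 11.7333
[-0.1, -0.0, 9.3],[-0.1, -0.0, 9.3],[-0.1, -0.0, 9.3],[-0.1, -0.0, 9.3],[-0.1, -0.0, 9.3],[-0.1, -0.0, 9.3],[-0.1, -0.0, 9.3],[-0.1, -0.0, 9.3],
rot [0.0, -0.0, 0.03]
```

View pics/side6c.png

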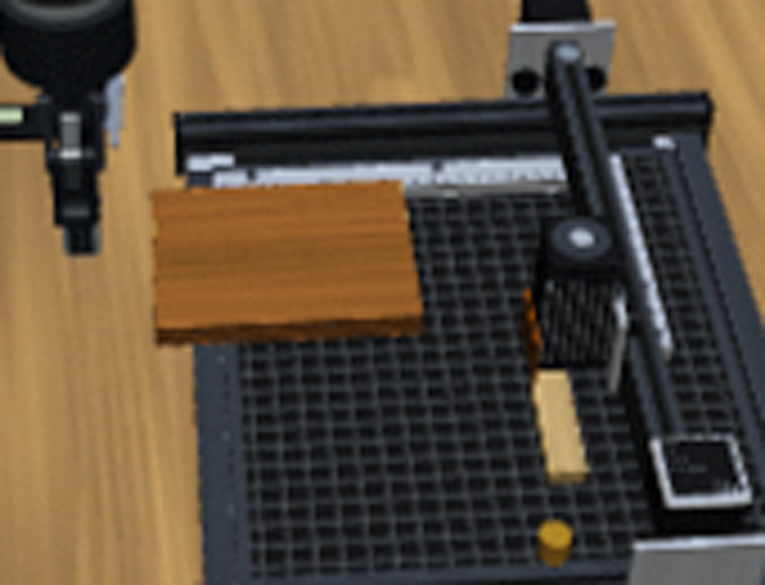

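The blank lies flat and flush along the fence, with top corners at (150,190), (402,182), (422,320) and (155,330). The hand is clear to its front.

```bash
python3 - <<'E'
from h import *
S=lambda x,y,z:px2z("side",(x+.5)/4.5-.5+250,(y+.5)/4.5-.5+160,z)
for p in((150,190),(402,182),(422,320),(155,330)): q=S(*p,48); print(q.round(1),w2e(q).round(1))
print("rail",[w2e(S(*p,52)).round(1) for p in((178,115),(710,94))])
E
```

```text
[474.   82.5  48. ] [-192.1  131.1]
[633.8  68.6  48. ] [-31.8 127.8]
[624.1 -52.1  48. ] [-33.4   6.7]
[466.4 -39.   48. ] [-191.6    9.3]
rail [array([-172.2,  198.1]), array([182.1, 195.8])]
```

send_rows:
  grip: [0.75,0.75,0.75,0.75,0.75,0.75,0.75,0.75]
  delta_pos:
    - [0,0,12]
    - [0,0,12]
    - [0,0,12]
    - [0,0,12]
    - [0,0,9]
    - [0,0,6]
    - [0,0,5]
    - [0,0,3]
  rotation:
    - [0,0,0]
    - [0,0,0]
    - [0,0,0]
    - [0,0,0]
    - [0,0,0]
    - [0,0,0]
    - [0,0,0]
    - [0,0,0]

```text
time: 12.5
tool_pos: [429.5, 18.1, 2.8]
ee_rot: [3.142, -0.0, 3.074]
ft_force: [0.8, -0.3, -0.5]
width: 0.753
```

send_rows:
  grip: [0.75,0.75,0.75,0.75,0.75,0.75,0.75,0.75]
  delta_pos:
    - [-6,0,-5]
    - [-8,0,0]
    - [-7,0,0]
    - [-5,0,0]
    - [-5,0,0]
    - [-6,0,0]
    - [-6,0,0]
    - [-6,0,0]
  rotation:
    - [0,0,0]
    - [0,0,0]
    - [0,0,0]
    - [0,0,0]
    - [0,0,0]
    - [0,0,0]
    - [0,0,0]
    - [0,0,0]

```text
time: 13.17
tool_pos: [478.4, 15.0, 8.2]
ee_rot: [-3.142, -0.001, 3.075]
ft_force: [-1.1, 0.4, 1.2]
width: 0.752
```

send_rows:
  grip: [0.75,0.75,0.75,0.75,0.75,0.75,0.75,0.75]
  delta_pos:
    - [-6,0,0]
    - [-6,0,0]
    - [-6,0,0]
    - [-6,0,0]
    - [-5,0,0]
    - [-5,0,0]
    - [-3,0,0]
    - [0,0,0]
  rotation:
    - [0,0,0]
    - [0,0,0]
    - [0,0,0]
    - [0,0,0]
    - [0,0,0]
    - [0,0,0]
    - [0,0,0]
    - [0,0,0]

```text
time: 13.83
tool_pos: [516.5, 12.5, 8.4]
ee_rot: [3.142, 0.001, 3.075]
ft_force: [0.9, 0.1, -0.2]
width: 0.753
```

```bash
python3 - <<'E'
from h import *
o=manip.get_obs();print(o["tool_pos"],o["ft_force"],w2e(o["tool_pos"]),np.degrees(o["ee_rot"]))
im,d=shot("side","side7"); a=im[160:290,250:420,::-1]; cv2.imwrite("pics/side7c.png",cv2.resize(a,None,fx=4.5,fy=4.5,interpolation=cv2.INTER_CUBIC))
E
```

```text
[516.45082877  12.54741427   8.42982737] [ 0.93129487  0.07784943 -0.17582098] [-145.11444343   64.07097618] [1.79995846e+02 8.03869103e-02 1.76195370e+02]
```

View pics/side7c.png

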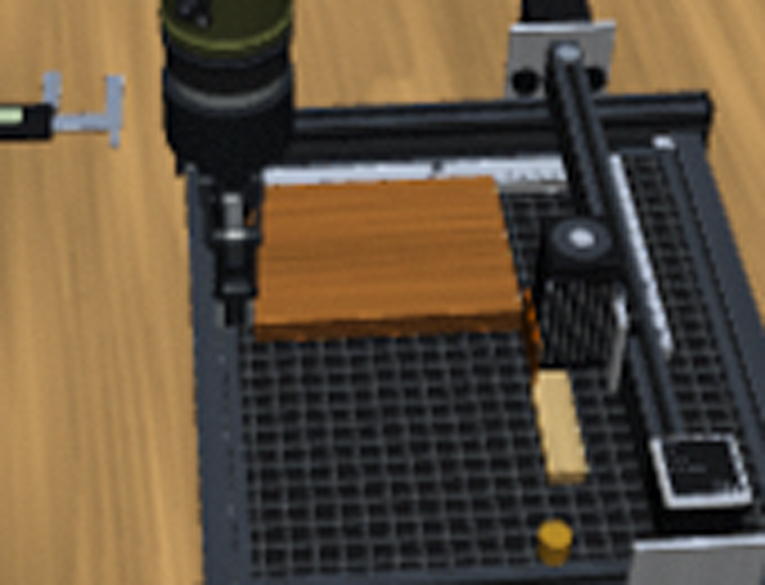

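The blank slides along the fence with its far edge at about (500,180)-(522,300), level with the head's front and to its left. I continue.

send_rows:
  grip: [0.75,0.75,0.75,0.75,0.75,0.75,0.75,0.75]
  delta_pos:
    - [-4,0,0]
    - [-6,0,0]
    - [-6,0,0]
    - [-6,0,0]
    - [-6,0,0]
    - [-6,0,0]
    - [-6,0,0]
    - [-5,0,0]
  rotation:
    - [0,0,0]
    - [0,0,0]
    - [0,0,0]
    - [0,0,0]
    - [0,0,0]
    - [0,0,0]
    - [0,0,0]
    - [0,0,0]

```text
time: 14.55
tool_pos: [560.9, 9.5, 8.3]
ee_rot: [-3.142, 0.0, 3.075]
ft_force: [-1.9, 0.3, 1.2]
width: 0.754
```

send_rows:
  grip: [0.75,0.75,0.75,0.75,0.75,0.75,0.75,0.75]
  delta_pos:
    - [-4,0,0]
    - [-4,0,0]
    - [-3,0,0]
    - [-2,0,0]
    - [-2,0,0]
    - [-1,0,0]
    - [0,0,0]
    - [0,0,0]
  rotation:
    - [0,0,0]
    - [0,0,0]
    - [0,0,0]
    - [0,0,0]
    - [0,0,0]
    - [0,0,0]
    - [0,0,0]
    - [0,0,0]

```text
time: 15.22
tool_pos: [576.5, 8.6, 8.3]
ee_rot: [3.142, 0.001, 3.075]
ft_force: [-0.9, -0.5, -0.4]
width: 0.75
```

send_rows:
  grip: [0.75,0.75,0.75,0.75,0.75,0.75,0.75,0.75]
  delta_pos:
    - [-2,0,0]
    - [-2,0,0]
    - [-2,0,0]
    - [-1,0,0]
    - [-1,0,0]
    - [0,0,0]
    - [0,0,0]
    - [0,0,0]
  rotation:
    - [0,0,0]
    - [0,0,0]
    - [0,0,0]
    - [0,0,0]
    - [0,0,0]
    - [0,0,0]
    - [0,0,0]
    - [0,0,0]

```text
time: 15.88
tool_pos: [581.7, 8.2, 8.2]
ee_rot: [3.141, -0.004, 3.075]
ft_force: [-6.1, 0.4, 6.0]
width: 0.751
```

send_rows:
  grip: [0.75,0.75,0.75,0.75,0.75,0.75,0.75,0.75]
  delta_pos:
    - [-0.5,0,0]
    - [-0.5,0,0]
    - [-0.5,0,0]
    - [-0.5,0,0]
    - [0,0,0]
    - [0,0,0]
    - [0,0,0]
    - [0,0,0]
  rotation:
    - [0,0,0]
    - [0,0,0]
    - [0,0,0]
    - [0,0,0]
    - [0,0,0]
    - [0,0,0]
    - [0,0,0]
    - [0,0,0]

```text
time: 16.55
tool_pos: [581.6, 8.2, 8.2]
ee_rot: [3.141, -0.007, 3.075]
ft_force: [-9.5, 0.2, 10.2]
width: 0.748
```

send_rows:
  grip: [0.75,0.75,0.75,0.75,0.75,0.75,0.75,0.75]
  delta_pos:
    - [-0.5,0,0]
    - [-0.5,0,0]
    - [-0.5,0,0]
    - [-0.5,0,0]
    - [0,0,0]
    - [0,0,0]
    - [0,0,0]
    - [0,0,0]
  rotation:
    - [0,0,0]
    - [0,0,0]
    - [0,0,0]
    - [0,0,0]
    - [0,0,0]
    - [0,0,0]
    - [0,0,0]
    - [0,0,0]

```text
time: 17.22
tool_pos: [581.6, 8.2, 8.2]
ee_rot: [3.141, -0.011, 3.075]
ft_force: [-14.6, 1.6, 13.0]
width: 0.746
```

It stopped hard at x 581.6. That is about 8 mm earlier than I estimated, with some vertical coupling force. I retract and check by camera before the final side press.

send_rows:
  grip: [0.75,0.75,0.75,0.75,0.75,0.75,0.75,0.75]
  delta_pos:
    - [3,0,0]
    - [6,0,0]
    - [12,0,0]
    - [16,0,0]
    - [16,0,-12]
    - [16,0,-14]
    - [16,0,-14]
    - [12,0,-12]
  rotation:
    - [0,0,0]
    - [0,0,0]
    - [0,0,0]
    - [0,0,0]
    - [0,0,0]
    - [0,0,0]
    - [0,0,0]
    - [0,0,0]

```text
time: 17.88
tool_pos: [491.1, 14.2, 61.1]
ee_rot: [3.141, 0.002, 3.075]
ft_force: [0.7, -0.2, 1.1]
width: 0.754
```

```bash
python3 - <<'E'
from h import *
o=manip.get_obs();print(o["tool_pos"],o["ft_force"],w2e(o["tool_pos"]))
a,d=shot("side","side8"); b,d2=shot("top","top8")
A=cv2.resize(a[180:270,290:420,::-1],None,fx=6,fy=6,interpolation=cv2.INTER_CUBIC)[:300]
A=cv2.resize(a[175:250,295:415,::-1],None,fx=6.6,fy=6.6,interpolation=cv2.INTER_CUBIC)
B=cv2.resize(b[136:166,300:400,::-1],None,fx=7.92,fy=3.3,interpolation=cv2.INTER_CUBIC) if 0 else None
cv2.imwrite("pics/side8c.png",A); print(A.shape)
E
```

```text
[491.09288535  14.22895632  61.14662021] [ 0.71719436 -0.24955939  1.12443142] [-170.52807895   64.06825149]
(495, 792, 3)
```

View pics/side8c.png

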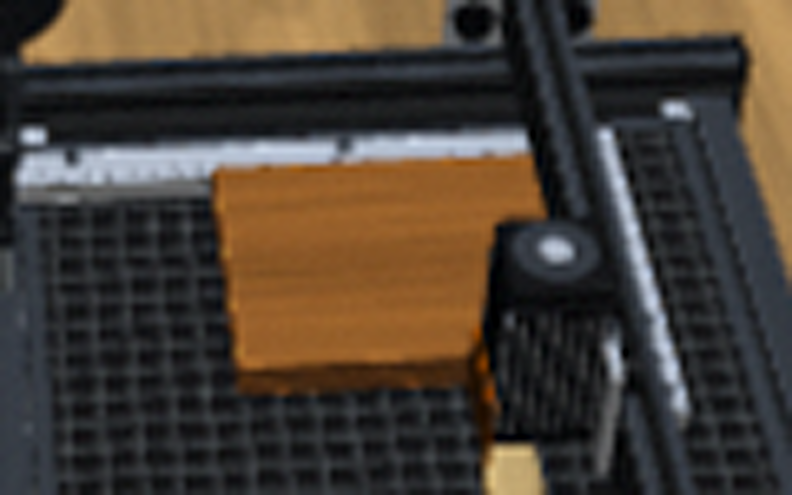

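The blank lies flat against the fence with near corners at (215,170) and (237,365). The end stop's rear edge, seen behind the beam, runs (612,130)→(685,405), and the fence's front end is at (17,178). I'll check the distances from these.

```bash
python3 - <<'E'
from h import *
S=lambda x,y,z:px2z("side",(x+.5)/6.6-.5+295,(y+.5)/6.6-.5+175,z)
def P(n,*a): q=S(*a); print(n,q.round(1),w2e(q).round(1)); return q
P("nl",215,170,48);P("nr",237,365,48);P("nr bottom",240,393,30)
P("stop rear l",615,128,42);P("stop rear r",688,408,42)
P("fence front top rear",20,150,42);P("fence front inner",17,186,42);P("fence front inner bottom",17,205,30)
P("rail rear end",745,40,52)
# colour edge profile along the near end (side cam) and top cam
b=cv2.imread("pics/top8.png"); d=np.load("pics/top8.npy")
hsv=cv2.cvtColor(b,cv2.COLOR_BGR2HSV)
t=cv2.imread("pics/top0.png")
for u in(325,335,345):
    print(u,[tuple(b[v,u][::-1].tolist()) for v in range(136,152)])
w=w2px("top",[*e2w(20,70),48]);print(w)
for u in(325,335,345): print(u,[(v,*b[v,u][::-1].tolist()) for v in range(178,194)])
for u in(325,340): print(u,[px2z("top",u,v,48).round(0).tolist() for v in(180,185,190)])
E
```

```text
nl [600.1  71.9  48. ] [-65.6 128.9]
nr [590.4 -44.4  48. ] [-67.5  12.1]
nr bottom [592.4 -43.3  30. ] [-65.7  13.4]
stop rear l [781.7  81.9  42. ] [115.  150.8]
stop rear r [767.5 -86.6  42. ] [112.  -18.2]
fence front top rear [518.2 102.6  42. ] [-149.4  154.1]
fence front inner [514.3  79.7  42. ] [-151.7  130.9]
fence front inner bottom [514.1  80.4  30. ] [-151.9  131.6]
rail rear end [851.7 121.7  52. ] [182.2 195.2]
325 [(89, 86, 84), (102, 98, 97), (133, 128, 132), (161, 157, 163), (166, 162, 167), (138, 135, 139), (93, 93, 95), (60, 59, 61), (53, 55, 55), (62, 62, 64), (65, 63, 66), (55, 55, 56), (50, 42, 37), (82, 56, 40), (122, 83, 51), (147, 97, 59)]
335 [(91, 85, 84), (93, 88, 88), (111, 106, 106), (149, 144, 147), (173, 168, 173), (155, 152, 158), (116, 115, 117), (74, 74, 76), (54, 54, 54), (59, 58, 60), (68, 66, 70), (58, 60, 63), (46, 43, 45), (66, 48, 37), (111, 75, 47), (140, 94, 56)]
345 [(90, 85, 82), (91, 87, 86), (102, 97, 98), (135, 130, 135), (164, 159, 165), (167, 162, 168), (134, 131, 135), (92, 90, 92), (59, 57, 60), (52, 52, 53), (61, 59, 62), (66, 64,
[... 542 characters left out ...]
 (182, 148, 98, 58), (183, 148, 99, 60), (184, 142, 96, 57), (185, 125, 90, 56), (186, 97, 79, 50), (187, 83, 79, 53), (188, 83, 79, 52), (189, 89, 84, 57), (190, 93, 89, 60), (191, 93, 90, 61), (192, 96, 92, 62), (193, 97, 94, 62)]
345 [(178, 157, 105, 61), (179, 159, 107, 64), (180, 156, 104, 62), (181, 158, 105, 62), (182, 157, 103, 60), (183, 153, 103, 62), (184, 139, 97, 60), (185, 110, 85, 53), (186, 92, 84, 56), (187, 88, 85, 58), (188, 97, 92, 61), (189, 102, 98, 65), (190, 107, 103, 68), (191, 109, 105, 70), (192, 111, 107, 72), (193, 115, 111, 73)]
325 [[632.0, 48.0, 48.0], [615.0, 48.0, 48.0], [598.0, 49.0, 48.0]]
340 [[631.0, -2.0, 48.0], [614.0, -1.0, 48.0], [597.0, -1.0, 48.0]]
```

The near end is 180 mm from the stop's rear edge (160+20 expected) and 85.6 mm behind the fence's front end (85 expected). The near edge's angle of −4.77° matches the stop's −4.82°. So it is home at the end stop, and my engraver origin was simply off by about 6 mm. Last I check the fence gap in the top view.

```bash
python3 - <<'E'
from h import *
b=cv2.imread("pics/top8.png"); a=cv2.imread("pics/top6.png")
for n,im,vs in(("now",b,(156,162,168,174,180)),("after side press",a,(195,200,204))):
    print(n)
    for v in vs: print(v,[tuple(im[v,u][::-1].tolist()) for u in range(311,326)])
g=lambda y,z,v=170:w2px("top",[*e2w(0,y),z])
print(g(130,42),g(130,48),g(150,42))
crop=b[140:190,300:380]; s=cv2.imread("pics/side8.png")[180:240,300:400]
out=np.vstack([cv2.resize(crop,(640,400),interpolation=cv2.INTER_CUBIC)]); cv2.imwrite("pics/top8c.png",out)
E
```

```text
now
156 [(94, 88, 87), (107, 102, 102), (138, 134, 137), (173, 168, 174), (186, 182, 189), (185, 180, 186), (181, 176, 182), (172, 165, 168), (163, 142, 137), (158, 118, 93), (161, 109, 67), (157, 103, 60), (155, 104, 61), (156, 104, 64), (156, 104, 60)]
162 [(94, 89, 88), (116, 111, 111), (147, 142, 145), (175, 170, 176), (185, 180, 186), (182, 177, 184), (178, 172, 178), (167, 158, 160), (157, 132, 122), (155, 110, 79), (160, 107, 65), (156, 104, 61), (156, 104, 61), (156, 104, 63), (155, 104, 61)]
168 [(101, 96, 96), (133, 128, 130), (166, 162, 167), (184, 179, 185), (185, 181, 187), (182, 177, 183), (180, 175, 179), (178, 162, 162), (168, 134, 114), (163, 113, 76), (158, 105, 63), (157, 106, 63), (156, 104, 61), (158, 106, 62), (156, 104, 61)]
174 [(108, 105, 105), (139, 136, 141), (164, 161, 167), (162, 159, 165), (165, 162, 167), (177, 173, 180), (177, 171, 176), (172, 155, 153), (167, 132, 110), (159, 110, 68), (157, 105, 62), (157, 104, 62), (159, 107, 63), (161, 107, 64), (158, 107, 64)]
180 [(114, 108, 106), (145, 140, 142), (178, 174, 179), (189, 184, 191), (188, 183, 189)
[... 431 characters left out ...]
1)]
200 [(141, 135, 138), (173, 169, 174), (187, 183, 189), (187, 182, 187), (183, 179, 186), (175, 168, 172), (162, 144, 141), (158, 118, 96), (159, 107, 66), (158, 106, 63), (155, 103, 61), (155, 103, 60), (155, 103, 61), (155, 104, 61), (155, 104, 62)]
204 [(146, 141, 143), (175, 170, 174), (183, 179, 185), (184, 179, 185), (180, 175, 181), (176, 166, 168), (162, 140, 131), (160, 117, 91), (159, 106, 65), (155, 102, 59), (156, 103, 61), (157, 105, 62), (157, 103, 62), (154, 103, 61), (155, 104, 63)]
(np.float64(318.43646239104265), np.float64(170.5271160933877)) (np.float64(318.44661508032857), np.float64(170.16071767865213)) (np.float64(312.44155914640714), np.float64(170.2696991981594))
```

View pics/top8c.png

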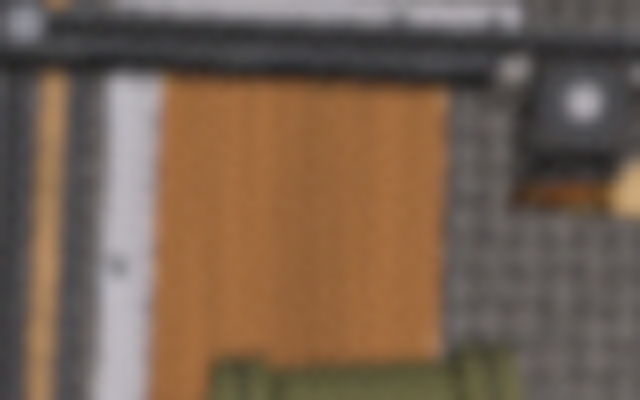

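No dark gap shows between the fence (edge near x=155) and the blank along its visible length, so it is flush. I lift the hand clear, check that nothing else shifted, and hand in.

send_rows:
  grip: [0.75,0.75,0.75,0.75,0.75,0.75,0.75,0.75]
  delta_pos:
    - [10,0,-14]
    - [14,0,-20]
    - [14,0,-20]
    - [14,0,-20]
    - [14,0,-20]
    - [8,0,-10]
    - [0,0,0]
    - [0,0,0]
  rotation:
    - [0,0,0]
    - [0,0,0]
    - [0,0,0]
    - [0,0,0]
    - [0,0,0]
    - [0,0,0]
    - [0,0,0]
    - [0,0,0]

```text
time: 18.65
tool_pos: [418.8, 19.1, 164.3]
ee_rot: [3.141, 0.003, 3.075]
ft_force: [0.1, -0.4, -0.4]
width: 0.746
```

```bash
python3 - <<'E'
from h import *
shot("side","side9"); A=cv2.imread("pics/side0.png"); B=cv2.imread("pics/side9.png")
for n,(x,y,w,h) in dict(head=(368,206,22,34),motor=(392,255,24,20),offcut=(366,240,16,28),gauge=(365,270,16,14)).items():
    r=cv2.matchTemplate(B[y-6:y+h+6,x-6:x+w+6],A[y:y+h,x:x+w],cv2.TM_CCOEFF_NORMED); _,m,_,l=cv2.minMaxLoc(r); print(n,l[0]-6,l[1]-6,round(m,3))
o=manip.get_obs(); print(o["tool_pos"],o["ft_force"],o["time"])
print(manip.close_job())
E
```

```text
head 0 0 0.913
motor 0 0 0.999
offcut 0 0 0.999
gauge 0 0 0.998
[418.44222822  19.06760562 163.63103355] [ 0.37690284  1.39255521 -0.39522072] 18.7
the job is handed in; nothing more can be done
None
```

I pushed the blank sideways with both open fingertips until it was flush on the side fence. I then pushed its near end under the gantry until it stopped hard against the end stop. The hand finished clear, and I handed the job in at 18.7 s; no verdict is reported.

**Checks that passed**
- **End stop:** the near end measured about 180 mm from the stop's rear edge, where 180 is expected, and 85.6 mm behind the fence's front end, where 85 is expected.
- **Square:** the near edge's angle was −4.8°, matching the end stop's −4.8°.
- **Fence:** the top view shows no visible gap along the part of the fence I could see.
- **Gantry and bystanders on the bed:** the head, motor, offcut and gauge show no image shift between the first and last pictures. The head's match was weaker (0.91) because the blank now lies behind it. I did not re-measure the items on the table.

**Checks that disagreed**
- **Fingertip height:** the open fingertips sat about 33 mm behind the reported TCP rather than ahead of it, so I set heights from the camera.
- **Engraver pose:** my first estimate was off by about 6 mm in x and 1° in yaw. The blank therefore stopped about 8 mm earlier than I predicted, and I accepted it after checking distances against the fence and stop.
- **Vertical force:** the final push showed about 13 N upward on the tool alongside 15 N forward. I put this down to the arm flexing, but did not confirm it.

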